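Lever open the scrap hatch and hold it

ROBOT

A 7-joint arm with a two-finger parallel gripper is mounted at the origin on the work surface. World frame = base frame: x ahead of the robot, y to its left, z up, the work surface at z = 0. Lengths are in m, angles in rad, forces in N, time in s.
With the tool pointing down it reaches from about 0.425 to 1.025 m from the base axis. Payload 9.4 kg.
Tool frame: the origin (TCP) lies on the centre line of the jaws, within the pads' length; the fingertips stand ahead of it and the grasp point (between the pads) lies 5 mm behind it (r.tip_reach is the z of the fingertips in the tool frame, in m); z points along the fingers, y is the line along which they close (so a half turn about z gives the same grasp; the last joint's range is limited). The gripper opens to 85 mm and grips with 20 to 120 N. Pads are 22 mm wide; open, the fingers measure 114 mm over their backs; the gripper's body (76 mm by 85 mm) begins 54 mm behind the grasp point. The pads swing forward as they close: fully open they stand 13 mm farther back than shut.
Start: joints at [-1.308, 0.599, -0.003, 1.599, 0.002, 0.943, -0.08], TCP at [0.242, 0.684, 0.245] pointing down, gripper open.
Joint ranges: [-2.57, 2.57], [-0.35, 1.97], [-1.29, 1.29], [0.11, 2.56], [-1.05, 4.19], [0.11, 1.86], [-2.63, 2.63]. Speed limits (rad/s): [2.22, 2.22, 3.01, 3.01, 3.14, 3.14, 3.14].

INTERFACE

Orientations are given as [roll, pitch, yaw] about the fixed x, y, z axes, in that order (R = Rz(yaw) Ry(pitch) Rx(roll)).
In Python, from plant import sensors, grab_frame, calibration, r gives the robot as it stands.
- The arm moves only by the shell command python3 -m inch 'ROWS' [FORCE]. ROWS is JSON, a list of rows, each a list of 5 numbers: the shift along the tool's x, y, z in mm, then the turn about the tool's z in degrees, then the opening, from -1 (shut) to 1 (fully open). A call has 1 to 8 rows; each row is the pose to reach, as a shift and turn from the pose commanded when the call began, along the tool's axes at that moment; what a row does not reach only later rows make up. A row lasts 1/8 s, in which the tool goes at most 62.5 mm and 10.7 degrees, less where a joint would pass 70% of its speed; a pose out of reach is approached as far as the arm can. A call with a gripper value outside its range is refused whole. The fingers move at their own pace and stop on an object; FORCE is the grip in N (left out, the last holds). Time passes only in rows, so rows that repeat a pose let the fingers close. It gives the time, the measured TCP pose, the force, the opening and the grip force at its end, in the units of the state.
- sensors.state(): the state, without advancing time (a new reading comes with each control period).
- grab_frame(name): name is "side" or "top"; returns the picture (480x640x3 uint8, red, green, blue); there is no depth.
- calibration(name): a dict with "intrinsics" (3x3 intrinsics, pixels), "origin" and "attitude" of the camera in the world. Camera axes: x right, y down, z forward; pixel columns grow to the right and rows downward; lengths in m; the calibration is good to about 2 mm. A picture is of the moment at which its call begins. calibration takes no time and is no camera call.
- r.finish_job(): hands the job in; it is judged then, once.
The state is a dict: "time": time; "joint_pos": joint angles; "qvel": joint speeds; "tau": joint torques, N m; "position": TCP position; "tcp_rot": TCP orientation; "force": force on the tool from outside, world axes, zero at the start; "wrist_torque": the same for the moment, N m; "width": opening from 0.0 (shut) to 1.0 (fully open); "grip_force": force on a finger pad.
Only numpy, scipy, OpenCV 4.12 (cv2) and the standard library are available. Lean on these libraries where they do the work, as an engineer would, in place of code of your own. Each camera call takes 0.05 s, during which the arm holds its last target. There are 200 camera calls.

TASK

The heavy steel flap of the bench scrap hatch has to stand open so that a mate can drop offcuts in. First push the sliding bolt by its upright knob fully off the flap, then press the rubber pad at the long end of the resting lever down onto the rubber stop so that its toe raises the flap, and finish while still holding the pad down there. Work steadily with the fingertips only: do not touch the flap itself, do not lift the lever out of its yoke, and leave the can, the wrench and the socket where they are.

Things in the scene. Friction and masses are not known exactly. Their poses are not given: they have to be found in the camera images.
- hatch: Fixed fixture; origin on the bench under the yoke, z up ('hatch axes', mm). Grey box x 100..250, y -70..70, 88 high, under the flap. Yoke at the origin: two cheeks 40 long, outer faces y +-28, 120 high, open slots for the lever pin. Steel base plate x -230..270, y -60..60, 6 thick. Bolt bracket on the box's -y side: x 95..145, y -166..-70, rails up to z 111.
- stop_top (a point): Middle of the top of the black rubber stop block, 34 x 44 mm, top at z 50 mm, under the lever's long arm at hatch x -150, y 0 mm.
- flap (a joint): Angle of the heavy flap (rad): 0 shut and level, grows as its lever-side edge rises. Steel plate 182 x 140 x 10 mm, about 2 kg (varies), hinged along hatch y at hatch x 250, z 89 mm, away from the lever. Shut, it covers hatch x 68..250, y -70..70, top at z 99 mm. With the lever on its stop it stands at about 0.255 rad; it falls shut if the lever is released.
- flap_edge (a point): Middle of the top of the flap's free, lever-side edge (hatch x 68, y 0, z 99 mm when shut). It rises about 46 mm when the lever is on its stop. The edge overhangs the box by 32 mm and the lever's toe lies under it.
- bolt (a joint): Travel of the sliding bolt (m): starts at 0 to 0.010 over the flap, 0.045 fully drawn; grows as the bolt moves along hatch -y, away from the flap; stays where it is left; slides at 2 to 3 N. Flat bar 22 mm wide, 80 mm long (along y), z 101..109 mm; its tip lies over the flap's edge and blocks the flap until the travel exceeds 0.025.
- bolt_knob (a point): Middle of the top of the bolt's upright round knob, 16 mm diameter, standing 42 mm above the bar; top at z 151 mm. In hatch axes at x 120, y -65 mm at travel 0, moving toward -y.
- lever: Loose steel lever resting in the yoke; origin at the middle of its 12 mm cross pin, at hatch 0, 0, z 100 mm; axes as the hatch's at the start. Straight bar 24 mm wide, 10 mm thick, 295 mm long, tilted 0.29 rad, long end (to hatch -x) up; its toe, a 24 mm roll, is 79 mm to hatch +x, under the flap's edge. It turns about the pin.
- lever_pad (a point): Middle of the top of the rubber pad on the lever's long end, 50 mm along the bar x 48 mm; at the start at hatch x -188, y 0, z 168 mm, tilted 0.29 rad. Fully pressed, with the bar on the rubber stop, it is at about z 58 mm. Pressing takes about 2 to 7 N until the stop, then rises steeply.
- spray_can: A plain aluminium can, 60 mm diameter, 130 mm tall, standing on the bench; origin at its underside. Bystander.
- wrench: A steel wrench 170 mm long lying flat on the bench; origin at its underside. Bystander.
- socket: A short steel tube socket standing on the bench, 34 mm outside diameter, 45 mm tall; origin at its underside. Bystander.

How it is judged:
On the way, in this order (a step that is already met when the one before it is completed fails the run):
1. the bolt is pushed clear of the flap while the flap is still shut (value of joint bolt above 0.028 m and value of joint flap below 0.03 rad), for 0.1 s.
2. the lever is pressed and its toe raises the flap (value of joint flap above 0.21 rad and contact force between the fingers and lever above 0.5 N), for 0.2 s.
At the end, for the whole second after the job is handed in: The bolt is drawn at least 28 mm; the flap stands still, raised 0.21 to 0.35 rad, carried by the lever's toe (more than 1 N); the lever sits in its yoke with the middle of its pad lower than 80 mm above the bench, and the fingers press on the lever with more than 0.5 N (all of step 2 and value of joint bolt above 0.028 m and value of joint flap below 0.35 rad and velocity of joint flap below 0.1 rad/s and contact force between lever and flap above 1 N and contact force between lever and hatch above 1 N and height (world z) of lever_pad below 0.08 m); the arm keeps its last pose, push and grip.
It fails at once if the robot touches the flap (contact force between any of the fingers, the arm and flap above 1 N).
It fails at once if the lever is lifted or knocked out of its yoke (more than 12 mm from its seat) (z of lever in the frame of hatch above 0.112 m or distance of lever from where it was at the start of the episode above 0.012 m).
It fails at once if the lever is hammered down: it is hit with more than 60 N (contact force between the fingers and lever above 60 N).
It fails at once if the can, wrench or socket is moved more than 20 mm or tipped (distance of any of spray_can, wrench, socket from where it was at the start of the episode above 0.02 m or angle between spray_can's own z axis and vertical above 0.3 rad).
It also fails if it takes over 42 s, if anything falls off the work surface, if the arm or the gripper's body presses on something with over 40 N, if the wrist force passes 120 N, or if a joint passes its speed limit or range.

## Working session

There is one attempt and no reset: what is moved stays moved. The work goes in short steps, Python scripts to look and compute and a shell command to move; the robot and the scene stay as the last step left them, time stands still between calls to the robot, and variables do not carry over. Pictures are saved under pics/ and viewed, at most 10 in all, crops included, and the job is handed in when it is done.

```bash
ls; mkdir -p pics; python3 - <<'E'
from plant import sensors, grab_frame, calibration, r
import cv2
for n in("side","top"):
    c=calibration(n);print(n,c)
    cv2.imwrite(f"pics/{n}0.png",grab_frame(n)[:,:,::-1])
print(sensors.state(),r.tip_reach)
E
```

```text
pics
side {'intrinsics': array([[466.63917133,   0.        , 314.8775889 ],
       [  0.        , 466.63917133, 237.0883806 ],
       [  0.        ,   0.        ,   1.        ]]), 'origin': array([ 0.06273344, -0.46020452,  0.56628772]), 'attitude': array([-2.12298345e+00, -1.05934034e-03, -7.80267556e-01])}
top {'intrinsics': array([[536.80154959,   0.        , 323.93107613],
       [  0.        , 536.80154959, 233.31762936],
       [  0.        ,   0.        ,   1.        ]]), 'origin': array([0.43465825, 0.06553279, 0.95026777]), 'attitude': array([-2.9807339 , -0.00947268, -1.57509102])}
{'time': 0.1, 'joint_pos': array([-1.30770932,  0.60005556, -0.00254517,  1.60004385,  0.00180691,
        0.94290871, -0.07976911]), 'qvel': array([ 0.00101357, -0.00090222, -0.00016632,  0.00020713, -0.00076466,
       -0.00042958,  0.00085991]), 'tau': array([ 6.18016362e-03, -7.77998972e+01,  1.57020964e+00, -2.58625942e+01,
        1.26326413e-02,  5.50564480e-03, -1.81015668e-05]), 'position': array([0.24150964, 0.68316661, 0.24449789]), 'tcp_rot': array([-3.14018581e+00,  1.36084636e-04,  2.80190067e+00]), 'force': array([-0.0957995 ,  0.02491925, -0.40844552]), 'wrist_torque': array([-0.00080775, -0.08174391,  0.05233294]), 'grip_force': 0.0, 'width': 1.001890617679767} 0.014
```

View pics/side0.png

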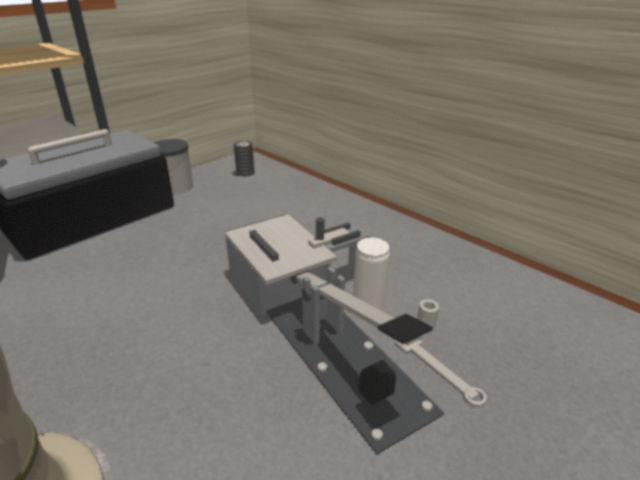

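View pics/top0.png

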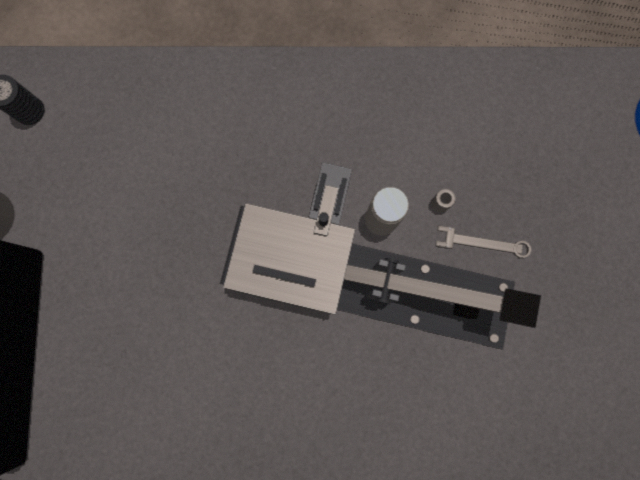

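Side view: the flap, knob (320,228), pad (405,328), and can (371,270) behind the lever. Top view: flap corners are about (246,206), (353,241), (337,311) and (225,289). The knob is near (324,217), the pad near (520,307), the can top at (390,205), the socket at (446,198) and the wrench at (485,243). Hatch +x points left in the image and hatch -y points up.

```bash
cat > h.py <<'E'
import numpy as np, cv2
from scipy.spatial.transform import Rotation as Ro
from plant import sensors, grab_frame, calibration, r
def ray(n,uv):
    c=calibration(n);d=np.linalg.inv(c["intrinsics"])@[uv[0],uv[1],1.]
    return np.array(c["origin"]),Ro.from_euler('xyz',c["attitude"]).apply(d)
def on(n,uv,z):
    o,d=ray(n,uv);return o+d*(z-o[2])/d[2]
def two(a,b):
    (o1,d1),(o2,d2)=ray("top",a),ray("side",b)
    s=np.linalg.lstsq(np.c_[d1,-d2],o2-o1,rcond=None)[0]
    p,q=o1+d1*s[0],o2+d2*s[1];return (p+q)/2,np.linalg.norm(p-q)
E
python3 - <<'E'
from h import *
np.set_printoptions(precision=4,suppress=True)
t=cv2.imread("pics/top0.png");g=cv2.cvtColor(t,cv2.COLOR_BGR2GRAY)
m=((g>115)*255).astype(np.uint8)
m[:, :215]=0
m=cv2.morphologyEx(m,cv2.MORPH_CLOSE,np.ones((15,15)))
m=cv2.morphologyEx(m,cv2.MORPH_OPEN,np.ones((41,41)))
c=max(cv2.findContours(m,0,2)[0],key=cv2.contourArea)
b=cv2.boxPoints(cv2.minAreaRect(c));W=np.array([on("top",p,.099) for p in b])
print(b,W,np.linalg.norm(np.diff(W,axis=0),axis=1))
# hatch frame: hinge->free edge direction
W=W[:, :2];i=np.argsort(b[:,0]);hin=W[i[:2]].mean(0);fr=W[i[2:]].mean(0)
ex=(hin-fr)/np.linalg.norm(hin-fr);ey=np.array([-ex[1],ex[0]]);ctr=W.mean(0)
O=ctr-.159*ex;print("yaw",np.arctan2(ex[1],ex[0]),"O",O)
H=lambda x,y:O+ex*x+ey*y
print("knob pred",H(.12,-.065),H(.12,-.075),"pad pred",H(-.188,0))
d=((g<22)*255).astype(np.uint8)
for c in cv2.findContours(d,0,2)[0]:
    a=cv2.contourArea(c)
    if a>40:
        (u,v),sz,an=cv2.minAreaRect(c)
        if u>200: print("dark",u,v,sz,an,a,"z168",on("top",(u,v),.168),"z151",on("top",(u,v),.151))
print("two knob",two((324,217),(320,221)),"pad",two((520,307),(405,328)))
for n,uv,z in(("can",(390,205),.13),("sock",(446,198),.045),("wr1",(445,237),.01),("wr2",(524,249),.01)):print(n,on("top",uv,z))
E
```

```text
[[234. 212.]
 [349. 212.]
 [349. 304.]
 [234. 304.]] [[0.608  0.2019 0.099 ]
 [0.6076 0.0162 0.099 ]
 [0.46   0.0179 0.099 ]
 [0.4607 0.1986 0.099 ]] [0.1858 0.1476 0.1807]
yaw 1.5676175944257529 O [ 0.5336 -0.0503]
knob pred [0.5989 0.0694] [0.6089 0.0694] pad pred [ 0.533  -0.2383]
dark 465.3269348144531 311.8653869628906 (26.08344268798828, 11.766965866088867) 11.309932708740234 250.5 z168 [ 0.446  -0.1464  0.168 ] z151 [ 0.4462 -0.151   0.151 ]
dark 519.7595825195312 307.5499267578125 (34.55907440185547, 30.78212547302246) 10.885526657104492 781.5 z168 [ 0.4518 -0.2257  0.168 ] z151 [ 0.4522 -0.232   0.151 ]
two knob (array([0.5899, 0.0576, 0.1456]), np.float64(0.0013379694678565433)) pad (array([ 0.4526, -0.2282,  0.1618]), np.float64(0.0005120022069435323))
can [ 0.6123 -0.0463  0.13  ]
sock [ 0.6429 -0.1552  0.045 ]
wr1 [ 0.58   -0.1591  0.01  ]
wr2 [ 0.5581 -0.2986  0.01  ]
```

```bash
python3 - <<'E'
from h import *
np.set_printoptions(precision=4,suppress=True)
b=[(246,206),(225,289),(337,311),(353,241)]
W=np.array([on("top",p,.099) for p in b])[:,:2]
print(W,np.linalg.norm(np.diff(W,axis=0),axis=1))
hin=W[:2].mean(0);fr=W[2:].mean(0);pad=np.array([.4522,-.227])
ex=hin-pad;ex/=np.linalg.norm(ex);ey=np.array([-ex[1],ex[0]])
e2=hin-fr;print("yaws",np.arctan2(ex[1],ex[0]),np.arctan2(e2[1],e2[0]),"pad-hinge",np.linalg.norm(hin-pad))
O=(W.mean(0)-.159*ex+pad+.188*ex)/2;print("O",O,W.mean(0)-.159*ex,pad+.188*ex)
H=lambda x,y:O+ex*x+ey*y
for y in(-.065,-.075,-.11):print("knob",y,H(.12,y))
k,_=two((324,217),(320,221));k=k[:2]-O;print("knob hatch",k@ex,k@ey)
can=np.array([.6123,-.0463])-O;print("can hatch",can@ex,can@ey)
print(ex,ey)
E
```

```text
[[0.6179 0.1828]
 [0.4842 0.2133]
 [0.4491 0.0369]
 [0.5601 0.0103]] [0.1371 0.1799 0.1141]
yaws 1.3423056368494983 1.3108042499364243 pad-hinge 0.43637541281756126
O [ 0.4933 -0.044 ] [ 0.4918 -0.0441] [ 0.4948 -0.0439]
knob -0.065 [0.5838 0.0582]
knob -0.075 [0.5935 0.0559]
knob -0.11 [0.6276 0.048 ]
knob hatch 0.12077511979703204 -0.07108284738161551
can hatch 0.02468306795809811 -0.1164302492413619
[0.2265 0.974 ] [-0.974   0.2265]
```

```bash
python3 - <<'E'
import cv2
t=cv2.imread("pics/top0.png")[160:260,280:400];cv2.imwrite("pics/c1.png",cv2.resize(t,(720,600),interpolation=2))
E
```

```text
(no output)
```

View pics/c1.png

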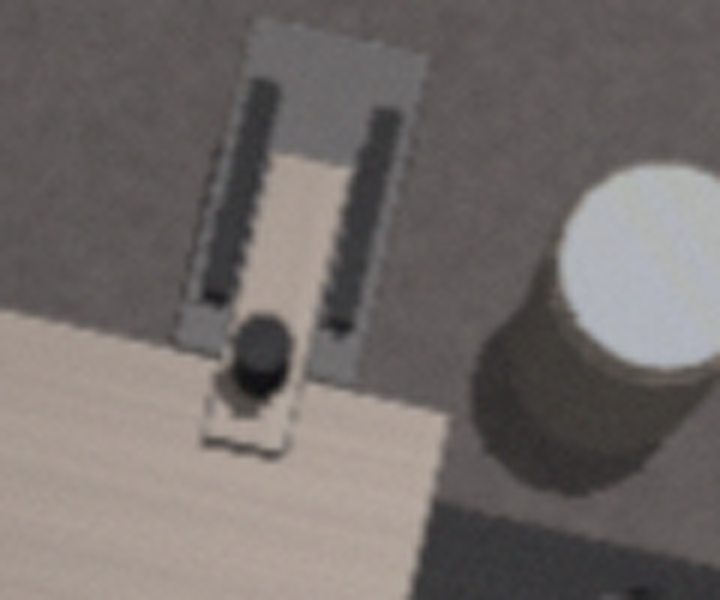

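The knob top is at crop (263,345), full-frame (323.8,217.5). That gives hatch x 120, y about -70 and z about 146, which agrees with travel of about 5 mm. Next I check the black toolbox near the start pose and plan the approach.

```bash
cat >> h.py <<'E'
b=[(246,206),(225,289),(337,311),(354.5,228.7)]
W=np.array([on("top",p,.099) for p in b])[:,:2]
pad=np.array([.4522,-.227]);hin=W[:2].mean(0)
ex=hin-pad;ex/=np.linalg.norm(ex);ey=np.array([-ex[1],ex[0]])
O=(W.mean(0)-.159*ex+pad+.188*ex)/2
def go(x,y,z):
    s=sensors.state();p=np.array(s["position"]);T=Ro.from_euler('xyz',s["tcp_rot"])
    q=np.r_[O+ex*x+ey*y,z];ty=T.apply([0,1,0])
    print("tool shift mm",(T.inv().apply(q-p)*1000).round(1),"turn deg",-np.degrees(np.arctan2(ex[1],ex[0])-np.arctan2(ty[1],ty[0])).round(1))
    h=p[:2]-O;print("hatch now",(h@ex).round(4),(h@ey).round(4),p[2].round(4),"F",np.round(s["force"],1),"w",round(s["width"],2),"t",s["time"])
E
python3 - <<'E'
from h import *
np.set_printoptions(precision=3,suppress=True)
print(W,np.linalg.norm(np.diff(W,axis=0),axis=1),O,np.arctan2(ex[1],ex[0]),np.arctan2(*(W[:2].mean(0)-W[2:].mean(0))[::-1]))
print([on("side",p,0) for p in((22,250),(172,212))],[on("top",p,.2) for p in((40,250),(25,465))])
go(.12,-.03,.245);go(.12,-.03,.139)
E
```

```text
[[0.618 0.183]
 [0.484 0.213]
 [0.449 0.037]
 [0.58  0.008]] [0.137 0.18  0.134] [ 0.496 -0.044] 1.3423056368494983 1.3665987509431914
[array([0.21 , 0.609, 0.   ]), array([0.537, 0.533, 0.   ])] [array([0.534, 0.456, 0.2  ]), array([0.248, 0.453, 0.2  ])]
tool shift mm [-498.7 -478.6    0.2] turn deg -6.4
hatch now 0.651 0.4125 0.2445 F [-0.1  0.  -0.4] w 1.0 t 0.1
tool shift mm [-498.6 -478.4  106.2] turn deg -6.4
hatch now 0.651 0.4125 0.2445 F [-0.1  0.  -0.4] w 1.0 t 0.1
```

```bash
python3 -m inch '[[0,0,-50,-6.5,-1],[0,0,-80,-6.5,-1],[-40,-40,-80,-6.5,-1],[-80,-75,-80,-6.5,-1],[-120,-115,-80,-6.5,-1],[-165,-158,-80,-6.5,-1],[-205,-197,-80,-6.5,-1],[-245,-235,-80,-6.5,-1]]' && python3 -m inch '[[-40,-40,0,0,-1],[-80,-78,0,0,-1],[-120,-117,0,0,-1],[-160,-155,0,0,-1],[-180,-175,0,0,-1],[-180,-175,0,0,-1]]'; python3 -c "
from h import *
go(.12,-.03,.245);go(.12,-.03,.139)"
```

```text
time: 1.1
position: [0.3949, 0.3783, 0.3252]
tcp_rot: [-3.141, 0.0, 2.915]
force: [0.1, 1.0, -0.0]
width: -0.0
grip_force: 0.0
time: 1.85
position: [0.5313, 0.1668, 0.325]
tcp_rot: [-3.141, 0.0, 2.911]
force: [-0.2, 0.5, -0.6]
width: 0.001
grip_force: 0.0
tool shift mm [-43.4 -93.5  80.1] turn deg -0.1
hatch now 0.2137 0.0132 0.325 F [-0.2  0.5 -0.6] w 0.0 t 1.85
tool shift mm [-43.4 -93.4 186.1] turn deg -0.1
hatch now 0.2137 0.0132 0.325 F [-0.2  0.5 -0.6] w 0.0 t 1.85
```

```bash
python3 -m inch '[[-20,-45,40,0,-1],[-43,-93,80,0,-1],[-43,-93,130,0,-1],[-43,-93,170,0,-1],[-43,-93,186,0,-1],[-43,-93,186,0,-1]]'; python3 -c "
from h import *
go(.12,-.03,.139)
cv2.imwrite('pics/s2.png',grab_frame('side')[150:350,180:440,::-1]);cv2.imwrite('pics/t2.png',grab_frame('top')[120:340,200:480,::-1])
a,b=cv2.imread('pics/s2.png'),cv2.imread('pics/t2.png')
cv2.imwrite('pics/m2.png',np.vstack([cv2.resize(a,(390,300)),cv2.resize(b,(390,300))]))"
```

```text
time: 2.6
position: [0.5511, 0.0699, 0.1388]
tcp_rot: [-3.141, -0.002, 2.916]
force: [1.0, -1.1, 0.6]
width: -0.002
grip_force: 0.0
tool shift mm [-2.  -3.8 -0.2] turn deg 0.2
hatch now 0.1238 -0.028 0.1388 F [ 1.  -1.1  0.6] w -0.0 t 2.6
```

View pics/m2.png

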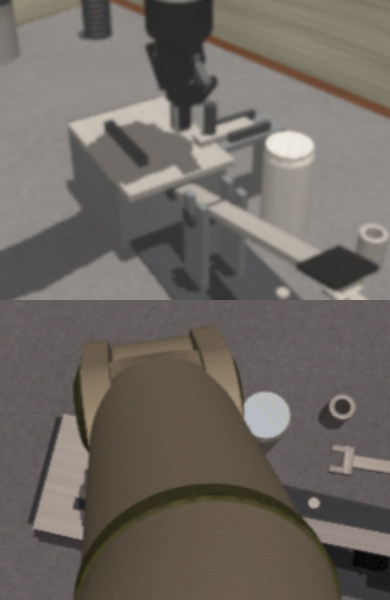

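The closed tips (crop about (182,120)) stand clear above the flap, just short of the knob on its flap side. Now I push along tool -x (hatch -y).

```bash
python3 -m inch '[[-8,-3,0,0,-1],[-16,-3,0,0,-1],[-23,-3,0,0,-1],[-29,-3,0,0,-1],[-35,-3,0,0,-1],[-41,-3,0,0,-1],[-47,-3,0,0,-1],[-53,-3,0,0,-1]]' && python3 -m inch '[[-4,0,0,0,-1],[-7,0,0,0,-1],[-7,0,0,0,-1]]'; python3 -c "
from h import *
go(.12,-.03,.139)
a=grab_frame('side')[150:350,180:440,::-1]
cv2.imwrite('pics/s3.png',cv2.resize(a,(650,500)))"
```

```text
time: 3.7
position: [0.6027, 0.054, 0.1392]
tcp_rot: [-3.141, -0.0, 2.915]
force: [-2.6, -0.8, 1.9]
width: 0.002
grip_force: 1.1
time: 4.08
position: [0.6098, 0.0527, 0.1393]
tcp_rot: [3.141, 0.001, 2.915]
force: [-0.2, 0.5, 0.8]
width: 0.004
grip_force: 0.1
tool shift mm [59.1 -0.2  0.3] turn deg 0.1
hatch now 0.1203 -0.0891 0.1393 F [-0.2  0.5  0.8] w 0.0 t 4.075
```

View pics/s3.png

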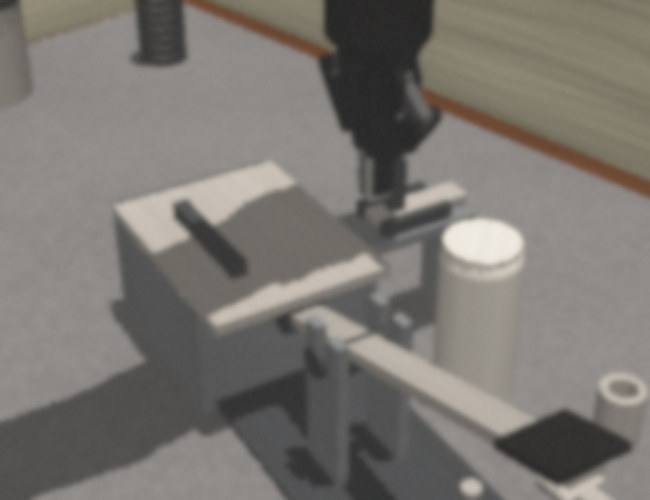

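The bar now sticks out along its rails to (460,190) and is off the flap, which is still shut. One small extra push should confirm the end stop.

```bash
python3 -m inch '[[-2,0,0,0,-1],[-4,0,0,0,-1]]' && python3 -m inch '[[10,0,0,0,-1],[14,0,-40,0,-1],[14,0,-100,0,-1],[14,0,-140,0,-1],[14,0,-140,0,-1]]'; python3 -c "
from h import *
go(-.185,0,.25)
g=grab_frame('top');g2=grab_frame('side')
cv2.imwrite('pics/m4.png',np.vstack([cv2.resize(g[120:340,260:560,::-1],(408,300)),cv2.resize(g2[150:350,200:472,::-1],(408,300))]))"
```

```text
time: 4.38
position: [0.6127, 0.0521, 0.1393]
tcp_rot: [-3.142, -0.001, 2.916]
force: [-7.6, 2.0, 5.3]
width: -0.001
grip_force: 4.2
time: 5.0
position: [0.601, 0.0551, 0.2828]
tcp_rot: [3.139, 0.007, 2.915]
force: [0.2, -0.1, -0.9]
width: -0.0
grip_force: 0.0
tool shift mm [  80.7 -305.6   31.4] turn deg 0.1
hatch now 0.1207 -0.0799 0.2828 F [ 0.2 -0.1 -0.9] w -0.0 t 5.0
```

View pics/m4.png

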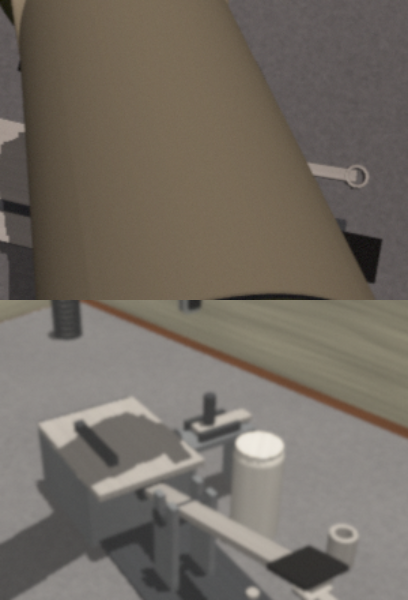

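The bolt is drawn to its end stop (knob upright at (208,405) in the lower crop, bar outward) and the flap is clear and shut. Next is over to the pad.

```bash
python3 -m inch '[[12,-50,0,0,-1],[26,-100,0,0,-1],[40,-150,0,0,-1],[54,-200,0,0,-1],[68,-255,0,0,-1],[78,-295,10,0,-1],[81,-310,30,0,-1],[81,-310,60,0,-1]]' && python3 -m inch '[[0,0,6,0,-1],[0,0,6,0,-1]]'; python3 -c "
from h import *
go(-.19,0,.19)
g=grab_frame('top');g2=grab_frame('side')
cv2.imwrite('pics/m5.png',np.vstack([cv2.resize(g[180:400,350:640,::-1],(395,300)),cv2.resize(g2[200:420,250:540,::-1],(395,300))]))"
```

```text
time: 6.1
position: [0.4498, -0.2303, 0.218]
tcp_rot: [-3.141, -0.0, 2.912]
force: [0.9, 0.1, -0.9]
width: 0.001
grip_force: 0.0
time: 6.35
position: [0.4508, -0.2286, 0.2127]
tcp_rot: [3.141, -0.002, 2.916]
force: [0.5, 0.3, 0.6]
width: -0.003
grip_force: 0.0
tool shift mm [-2.2 -0.3 22.7] turn deg 0.1
hatch now -0.1897 0.0021 0.2127 F [0.5 0.3 0.6] w -0.0 t 6.35
```

View pics/m5.png

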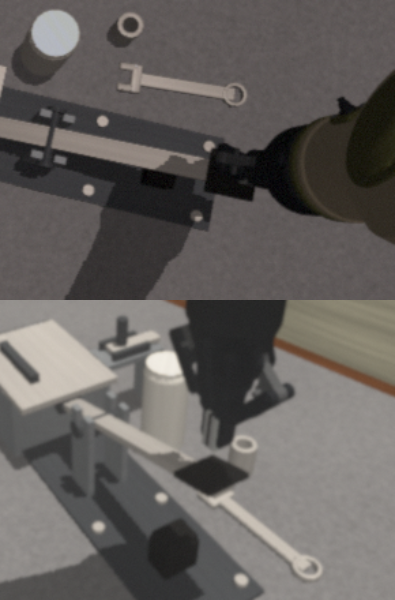

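Side crop: the tips (212,443) are above the pad (210,475). I check by projecting the tip into the top view.

```bash
python3 - <<'E'
from h import *
def pr(n,p):
    c=calibration(n);q=Ro.from_euler('xyz',c["attitude"]).inv().apply(np.array(p)-c["origin"]);return (c["intrinsics"]@(q/q[2]))[:2]
P=np.array([.4508,-.2286])
for z in(.1987,.168):print(z,pr("top",[*P,z]),pr("side",[*P,z]))
s=395/290
for n,p in(("top",(235,158)),("side",(212,443-300))):print(n,np.array(p)/s+((350,180) if n=="top" else (250,200)))
g=cv2.imread("pics/m5.png")
E
python3 -c "
import cv2
a=cv2.imread('pics/m5.png')[110:240,170:330];cv2.imwrite('pics/c6.png',cv2.resize(a,(640,520)))"
```

```text
0.1987 [530.01876949 307.75483329] [407.7132301  306.00981524]
0.168 [521.78773686 308.24831464] [405.11641701 325.07411282]
top [522.53164557 296.        ]
side [405.64556962 304.98734177]
```

View pics/c6.png

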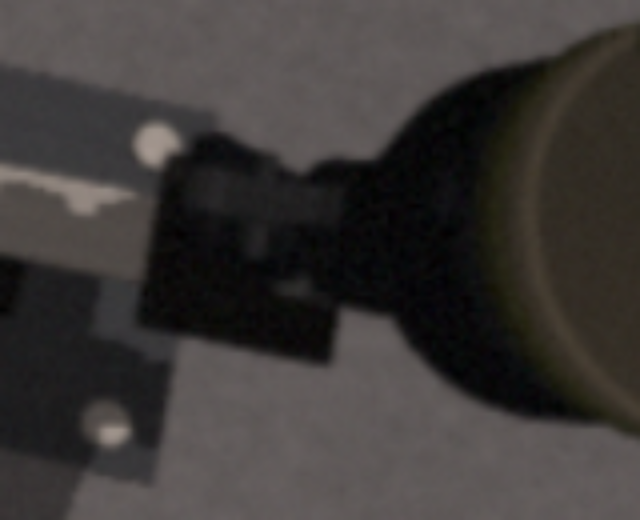

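The projected tip is over the pad in both views; the dark lumps at the pad's upper edge are gripper linkage. Now I press along the pad's arc.

```bash
python3 -m inch '[[-2,0,10,0,-1],[-2,0,18,0,-1],[-2,-1,24,0,-1],[-2,-2,29,0,-1],[-2,-3,34,0,-1],[-2,-4,39,0,-1],[-2,-5,44,0,-1],[-2,-6,49,0,-1]]' && python3 -c "
from h import *
go(-.196,0,.12)"
```

```text
time: 7.45
position: [0.4518, -0.2355, 0.1641]
tcp_rot: [-3.141, 0.001, 2.915]
force: [-0.4, -2.0, 4.7]
width: 0.003
grip_force: 1.8
tool shift mm [ 0.5  0.2 44.1] turn deg 0.1
hatch now -0.1962 -0.0004 0.1641 F [-0.4 -2.   4.7] w 0.0 t 7.45
```

```bash
python3 -m inch '[[0,-1,6,0,-1],[0,-2,12,0,-1],[0,-3,18,0,-1],[0,-3,24,0,-1],[0,-3,30,0,-1],[0,-3,36,0,-1],[0,-3,42,0,-1],[0,-3,48,0,-1]]' && python3 -m inch '[[0,0,6,0,-1],[0,1,12,0,-1],[0,2,18,0,-1],[0,2,23,0,-1],[0,3,28,0,-1],[0,3,28,0,-1]]'; python3 -c "
from h import *
go(-.196,0,.076)"
```

```text
time: 8.45
position: [0.451, -0.2383, 0.1159]
tcp_rot: [-3.141, 0.0, 2.915]
force: [-1.3, -3.2, 4.0]
width: -0.0
grip_force: 2.4
time: 9.2
position: [0.4516, -0.235, 0.0879]
tcp_rot: [3.141, -0.001, 2.915]
force: [-0.2, -1.0, 2.1]
width: -0.004
grip_force: 1.2
tool shift mm [ 0.1 -0.3 11.9] turn deg 0.1
hatch now -0.1957 -0.0001 0.0879 F [-0.2 -1.   2.1] w -0.0 t 9.2
```

```bash
python3 -m inch '[[0,0,4,0,-1],[0,0,8,0,-1],[0,0,10,0,-1],[0,0,10,0,-1]]'; python3 -m inch '[[0,0,2,0,-1],[0,0,2,0,-1]]'; python3 -m inch '[[0,0,2,0,-1],[0,0,2,0,-1]]'
```

```text
time: 9.7
position: [0.4516, -0.235, 0.0781]
tcp_rot: [3.141, -0.0, 2.916]
force: [0.8, 0.7, 2.0]
width: -0.001
grip_force: 1.3
time: 9.95
position: [0.4517, -0.2352, 0.0762]
tcp_rot: [3.142, 0.0, 2.915]
force: [0.1, 1.5, 4.1]
width: 0.002
grip_force: 1.7
time: 10.2
position: [0.4516, -0.2353, 0.0742]
tcp_rot: [-3.142, -0.0, 2.915]
force: [-0.3, 0.9, 4.3]
width: 0.001
grip_force: 1.7
```

```bash
python3 -m inch '[[0,0,2,0,-1],[0,0,2,0,-1]]'; python3 -m inch '[[0,0,2,0,-1],[0,0,2,0,-1]]'; python3 -c "
from h import *
go(-.196,0,.07)
cv2.imwrite('pics/s7.png',cv2.resize(grab_frame('side')[150:400,200:500,::-1],(720,600)))"
```

```text
time: 10.45
position: [0.4518, -0.2353, 0.0728]
tcp_rot: [3.142, 0.001, 2.915]
force: [-1.2, 1.3, 12.6]
width: -0.0
grip_force: 6.0
time: 10.7
position: [0.4519, -0.2351, 0.072]
tcp_rot: [3.141, 0.002, 2.915]
force: [-3.3, 4.6, 33.4]
width: -0.003
grip_force: 15.5
tool shift mm [ 0.4 -0.2  2. ] turn deg 0.1
hatch now -0.1958 -0.0004 0.072 F [-3.3  4.6 33.4] w -0.0 t 10.7
```

View pics/s7.png

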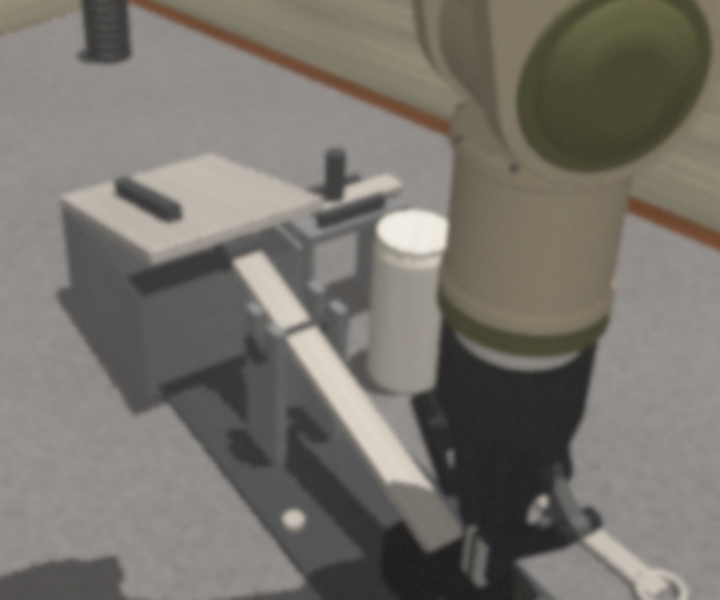

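The flap is raised (free edge lifted to about (155,255)), the bar rests on the stop, and the bolt is drawn. The 33 N reading confirms the stop. I'll ease the push by 1 mm, hold, and hand in.

```bash
python3 -m inch '[[0,0,-1,0,-1],[0,0,-1,0,-1],[0,0,-1,0,-1],[0,0,-1,0,-1]]' && python3 -c "
from plant import r
print(r.finish_job())"
```

```text
time: 11.25
position: [0.4518, -0.2352, 0.0724]
tcp_rot: [3.141, 0.001, 2.915]
force: [-0.7, 3.5, 22.2]
width: -0.0
grip_force: 10.1
the job is handed in; nothing more can be done
None
```

I drew the bolt to its end stop and handed the job in at about 11 s with the lever pad held on its stop at about 22 N and the flap standing open; the hand-in call returned no verdict.

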